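# Hang the washed cutlery pail on its hook

## Task

The canteen's empty cutlery pail stands on the table with its wire bail folded down. Swing the bail up until it stands upright while the pail stays standing on the table, then lift the pail by it and hang the bail over both prongs of the free hook on the rail, so that the pail hangs level and still, clear of the table. Do not knock the full pail on the other hook or shift the other things on the table.

Things in the scene. Friction and masses are not known exactly. Their poses are not given: they have to be found in the camera images.
- pail: Empty open metal pail, slightly tapered: 104 mm across the rim, 80 mm across the foot, 95 mm tall, 3 mm wall, 0.2 to 0.4 kg with its bail. Origin: centre of its underside, z up. The bail pivots on two riveted ears at y = -58 and +58 mm, 85 mm above the underside; folded, it reaches out level beyond the pail's -x side (roughly towards the robot).
- bail (a joint): Angle of the pail's bail about the ears (axis: the pail's +y): 0 = folded down level, out over the pail's -x side (resting on its stop), 1.571 = upright, 3.14 = folded level on the +x side. The rivets are stiff enough that the bail stays at any angle where it is left; about 0.4 N at its grip swings it. It starts between 0 and 0.35.
- bail_grip (a point): Middle of the bail's straight green plastic grip, on its axis: a cylinder 12 mm thick, 88 mm long, parallel to the pail's y, 75 mm from the ears' axis. From its ends 4 mm wire legs, 116 mm apart, run to the ears. Bail upright: this point is 160 mm above the pail's underside. Folded level: 85 mm high, 75 mm from the pail's axis, 23 mm beyond the rim, only the table below.
- hook: The free hook: two like prongs of 8 mm steel wire with green ball tips, side by side at y = -28 and +28 mm, clipped on a level rail (12 mm bar 236 mm above the table, 360 mm long between 16 mm posts 258 mm tall). Fixed. Origin: on the table under the rail, midway; -x points away from the rail to the robot's side, z up. Each prong leaves the rail along -x, dips to the seat, turns up at its tip.
- hook_seat (a point): Where the middle of a grip lying in the hook's cradle comes to rest: midway between the prongs, 75 mm before the rail, 212 mm above the table; axes as hook, the grip lies along y. The cradle is V-shaped, its mouth about 45 mm wide along x between the wires rising to the rail and the upturned tips (30 mm before the seat, tops 28 mm above it); free space above and between the prongs.
- full_pail: The same kind of pail, full of forks and spoons, hanging on the rail's other hook, about 200 mm to the left or right of the free hook: leave it. Its origin is the middle of its bail's grip on that hook; the pail spans 58 mm to each side along the rail, its cutlery reaches up to 45 mm above this origin near its middle. Its z axis leans when it swings.
- clipboard: Blue clipboard with paper, 315 x 225 x 16 mm, flat on the table, fixed. Origin: centre of underside.
- pen: Yellow pen, 140 mm long, 9 mm thick, lying on the clipboard. Origin: below its middle.
- phone: Black phone, 150 x 72 x 9 mm, lying on the table. Origin: centre of underside.
- tumbler: Green clear cup, 72 mm across, 95 mm tall. Origin: centre of underside.
- salt: White shaker with steel top, 42 mm across, 76 mm tall. Origin: centre of underside.
- pepper: Grey shaker with steel top, 42 mm across, 76 mm tall. Origin: centre of underside.
- bowl: White bowl, 150 mm across, 55 mm tall. Origin: centre of underside.
- napkins: Steel napkin holder with paper napkins, 100 x 130 x 106 mm. Origin: centre of underside.
- pump_bottle: White pump bottle with blue pump, 68 mm across, 202 mm tall. Origin: centre of underside.
Mind the look-alikes: they are no part of the job. Leave any brown or orange look-alike of the pail alone.

How it is judged:
By the outcome, as a careful person would: the job done as asked, in the order asked, and still so for the second after the job is handed in, with the robot touching nothing.
It also fails if it takes over 72 s, if anything falls off the work surface, if the arm or the gripper's body presses on something with over 40 N, if the wrist force passes 120 N, or if a joint passes its speed limit or range.

## Robot

A 6-joint arm with a two-finger parallel gripper is mounted at the origin on the work surface. World frame = base frame: x ahead of the robot, y to its left, z up, the work surface at z = 0. Lengths are in m, angles in rad, forces in N, time in s.
With the tool pointing down it reaches from about 0.25 to 0.8 m from the base axis. Payload 8.5 kg.
Tool frame: the origin (TCP) lies on the centre line of the jaws, within the pads' length; the fingertips stand 14 mm ahead of it and the grasp point (between the pads) lies 5 mm behind it; z points along the fingers, y is the direction in which the jaws open and shut (so a half turn about z gives the same grasp; the last joint's range is limited). The gripper opens to 85 mm and grips with 20 to 120 N. Pads are 22 mm wide; open, the fingers measure 114 mm over their backs; the gripper's body (76 mm by 85 mm) begins 54 mm behind the grasp point. The pads swing forward as they close: fully open they stand 13 mm farther back than shut.
Start: joints at [-1.225, 0.238, -0.013, 1.319, 0, 1.571], TCP at [0.178, -0.494, 0.245] pointing down, gripper open.
Joint ranges: [-2.66, 2.66], [-1.03, 1.9], [-1.14, 1.46], [-1.82, 2.27], [-1.45, 1.34], [-3.14, 3.14]. Speed limits (rad/s): [2.22, 2.22, 2.79, 3.14, 3.14, 3.14].

## Interface

Orientations are given as [roll, pitch, yaw] about the fixed x, y, z axes, in that order (R = Rz(yaw) Ry(pitch) Rx(roll)).
In Python, from station import * gives the robot as it stands. The module is installed in compiled form; this text tells all that it offers.
- The arm moves only by the shell command python3 -m crank 'ROWS' [OPENING]. ROWS is JSON, a list of rows, each an object of numbers: "dx", "dy", "dz": the shift along the world's x, y, z in mm; "twist": the turn about the world's z in rad. A call has 1 to 10 rows; each row is the pose to reach, as a shift and turn from the pose commanded when the call began; what a row does not reach only later rows make up. A row lasts 1/12 s, in which the tool goes at most 41.7 mm and 7.16 degrees, less where a joint would pass 70% of its speed; a pose out of reach is approached as far as the arm can. A call with a gripper value outside its range is refused whole. OPENING is the finger opening in mm, from 0 to 85.4, set as the call begins (- or left out, the last holds). The fingers move at their own pace and stop on an object; the grip force is fixed at half the most. Time passes only in rows, so rows that repeat a pose let the fingers close. It gives the time, the measured TCP pose, the force and the opening at its end, in the units of the state.
- state(): the state, without advancing time (a new reading comes with each control period).
- snapshot(name): name is "scene" or "side" or "wrist"; returns a dict with "img" (400x640x3 uint8, red, green, blue), "intrinsics" (3x3 intrinsics, pixels), "D" ([k1, k2, p1, p2, k3] as OpenCV has them; the pictures are not rectified), "R" (3x3) and "t" (3): a world point X has camera coordinates R X + t. Camera axes: x right, y down, z forward; pixel columns grow to the right and rows downward; lengths in m; the calibration is good to about 2 mm. A picture is of the moment at which its call begins. There is no depth.
- hand_in(): hands the job in, once; it reports no verdict.
The state is a dict: "t": time; "q": joint angles; "qvel": joint speeds; "tau": joint torques, N m; "position": TCP position; "tool_rot": TCP orientation; "ft_force": force on the tool from outside, world axes, zero at the start; "moment": the same for the moment, N m; "gripper_width": opening from 0.0 (shut) to 1.0 (fully open).
Only numpy, scipy, OpenCV 4.12 (cv2) and the standard library are available. Lean on these libraries where they do the work, as an engineer would, in place of code of your own. Each camera call takes 0.05 s, during which the arm holds its last target.

## Working session

There is one attempt and no reset: what is moved stays moved. The work goes in short steps, Python scripts to look and compute and a shell command to move; the robot and the scene stay as the last step left them, time stands still between calls to the robot, and variables do not carry over. Pictures are saved under pics/ and viewed, and the job is handed in when it is done.

```bash
mkdir -p pics; cat > h.py <<'E'
from station import *
import numpy as np, cv2
def snap(n,tag):
    s=snapshot(n); cv2.imwrite(f'pics/{tag}.png',s['img'][:,:,::-1]); 
    np.savez(f'pics/{tag}.npz',**{k:np.array(v) for k,v in s.items()})
    return s
def ray(s,uv):
    p=cv2.undistortPoints(np.array([[uv]],float),np.array(s['intrinsics']),np.array(s['D']))[0,0]
    R=np.array(s['R']);t=np.array(s['t'])
    return -R.T@t, R.T@np.array([p[0],p[1],1.])
def onz(s,uv,z):
    o,d=ray(s,uv); return o+d*(z-o[2])/d[2]
def tri(a,ua,b,ub):
    o1,d1=ray(a,ua);o2,d2=ray(b,ub);d1=d1/np.linalg.norm(d1);d2=d2/np.linalg.norm(d2)
    k=np.linalg.lstsq(np.c_[d1,-d2],o2-o1,rcond=None)[0]
    p=o1+k[0]*d1;q=o2+k[1]*d2
    return (p+q)/2,np.linalg.norm(p-q)
def proj(s,X):
    R=np.array(s['R']);t=np.array(s['t'])
    return cv2.projectPoints(np.atleast_2d(np.array(X,float)),cv2.Rodrigues(R)[0],t,np.array(s['intrinsics']),np.array(s['D']))[0][:,0]
def load(tag): return dict(np.load(f'pics/{tag}.npz'))
E
python3 - <<'E'
from h import *
for n in ['scene','side','wrist']: 
    s=snap(n,n+'0'); R=np.array(s['R']);print(n,-R.T@np.array(s['t']),R[2])
print(state())
E
```

```text
scene [ 1.40209608 -0.57078289  1.32438622] [-0.57711122  0.33675706 -0.74400089]
side [0.05800452 1.00219851 0.89541403] [ 0.31031927 -0.77652758 -0.54836746]
wrist [ 0.24568062 -0.46873676  0.37305524] [-0.26971905 -0.09628768 -0.95811289]
{'t': 0.15, 'q': array([-1.22502837e+00,  2.38653476e-01, -1.40414083e-02,  1.31919303e+00,
        5.25587298e-06,  1.57077006e+00]), 'qvel': array([-0.00015533, -0.0018068 ,  0.00138127,  0.00101971,  0.00097264,
        0.00070379]), 'tau': array([ 7.55174995e-06, -5.39077091e+01,  3.46599770e+01,  1.43968486e-02,
        1.84003954e-05,  2.13473932e-06]), 'position': array([ 0.17783536, -0.49365359,  0.24482726]), 'tool_rot': array([-3.14050107e+00, -5.28453984e-06,  3.45794212e-01]), 'ft_force': array([-0.66258807, -0.4099024 , -0.6078024 ]), 'moment': array([ 0.01333689, -0.06303139,  0.00838809]), 'gripper_width': 1.0012114437945883}
```

View pics/scene0.png

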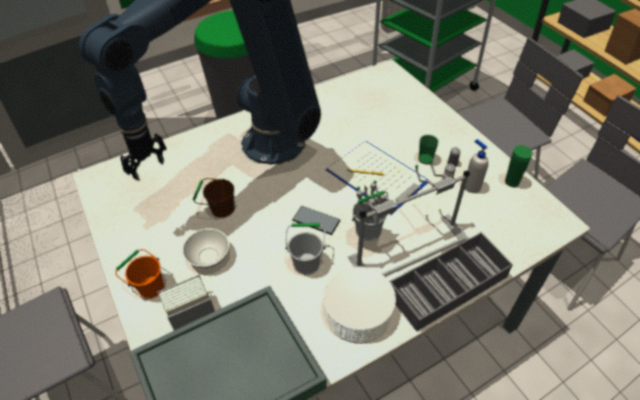

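View pics/side0.png

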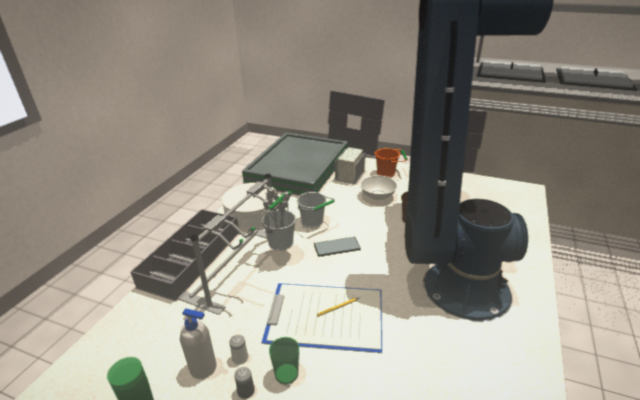

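View pics/wrist0.png

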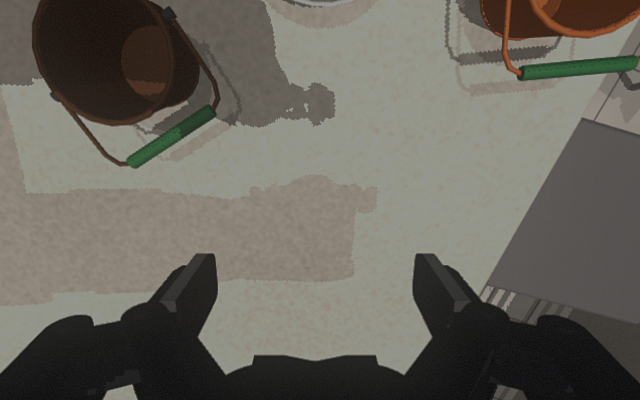

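The steel pail is at scene (306,250) with its grip at (306,225), and at side (312,208). The full pail hangs on the rail at scene (368,215), and the free hook is further right along the rail, around (425,195). I'll zoom in to confirm.

```bash
python3 - <<'E'
from h import *
a=load('scene0')['img'][:,:,::-1];b=load('side0')['img'][:,:,::-1]
cv2.imwrite('pics/z1.png',cv2.resize(a[150:300,270:480],None,fx=3.8,fy=3.8,interpolation=cv2.INTER_CUBIC))
cv2.imwrite('pics/z2.png',cv2.resize(b[165:315,175:350],None,fx=4,fy=4,interpolation=cv2.INTER_CUBIC))
E
```

```text
(no output)
```

View pics/z1.png

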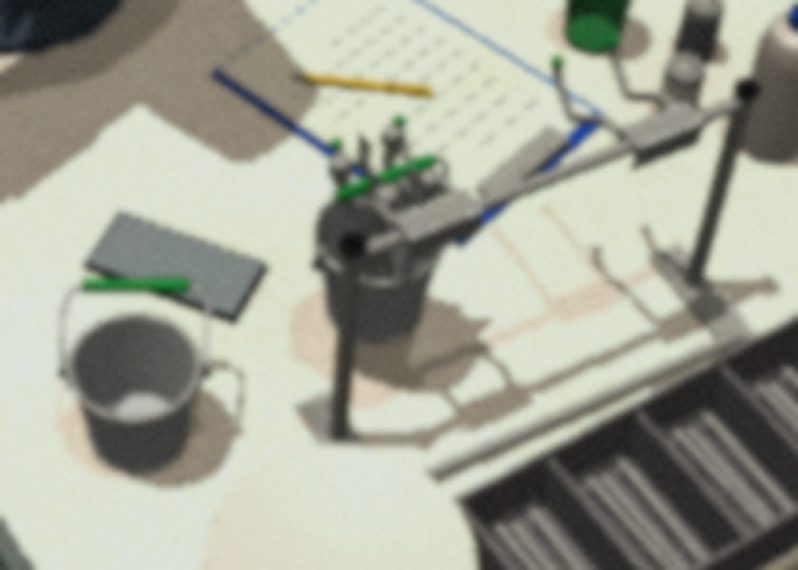

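View pics/z2.png

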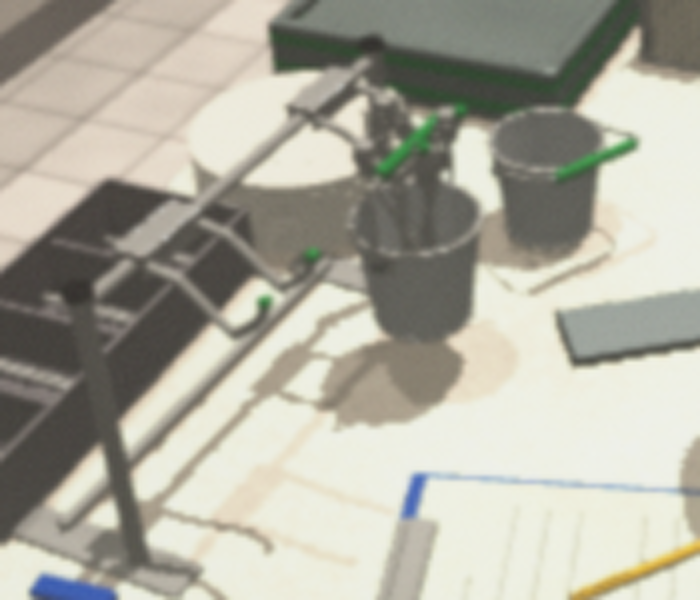

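```bash
python3 - <<'E'
from h import *
S=load('scene0');D=load('side0')
def ends(s,box):
    x0,y0,x1,y1=box
    hsv=cv2.cvtColor(s['img'],cv2.COLOR_RGB2HSV)
    m=cv2.inRange(hsv,(50,110,50),(75,255,255)); n,l,st,c=cv2.connectedComponentsWithStats(m)
    for i in range(1,n):
        if x0<c[i][0]<x1 and y0<c[i][1]<y1 and st[i][4]>3:
            p=np.argwhere(l==i)[:,::-1].astype(float); cc=p.mean(0); v=np.linalg.svd(p-cc)[2][0]; k=(p-cc)@v
            print(c[i],st[i][4],cc+v*k.min(),cc+v*k.max())
print('scene');ends(S,(280,150,480,290))
print('side');ends(D,(175,165,350,315))
P=lambda a,b:print(tri(S,a,D,b))
P((292,225),(334,200.2));P((320,225),(314.5,209.2))
P((362.1,213.7),(268,177));P((466.6,173.7),(194.5,237.5))
E
```

```text
scene
[425.96610169 157.33898305] 118 [432.0244911 157.3959625] [419.96912716 157.28258121]
[380.36363636 192.63636364] 11 [378.03069363 193.14170048] [383.01351129 192.06237636]
[372.84210526 195.31578947] 19 [369.81924009 196.56129085] [376.00516098 194.01252584]
[362.86206897 199.37931034] 29 [367.06569819 197.12236486] [358.77197573 201.5752979 ]
[306.79220779 224.28571429] 77 [292.99855729 224.12031927] [318.00695235 224.42018651]
side
[276.21428571 201.83333333] 42 [282.4615699  196.54529868] [270.04607647 207.05443474]
[322.55555556 204.7037037 ] 27 [331.85095187 200.65758279] [314.99725644 207.99369706]
(array([ 0.48675252, -0.16786428,  0.10694514]), np.float64(0.0053545072391827635))
(array([ 0.53040216, -0.09292456,  0.1058174 ]), np.float64(0.004870204381823571))
(array([ 0.65726541, -0.02500565,  0.24489865]), np.float64(0.0010229135642546747))
(array([0.6863254 , 0.3307373 , 0.24771245]), np.float64(0.004009045104894315))
```

Both views agree. The grip end points triangulate to a length of 87 mm, pail yaw is about −30°, and the bail sits at about 0.28 rad. The rail runs at about −4.7°. Next I'll take a closer look with the wrist camera, jaws turned across the grip.

```bash
python3 -m crank '[{"dx":20,"dy":20,"dz":30,"twist":0.1},{"dx":45,"dy":48,"dz":55,"twist":0.2},{"dx":72,"dy":78,"dz":55,"twist":0.3},{"dx":100,"dy":108,"dz":55,"twist":0.4},{"dx":128,"dy":137,"dz":55,"twist":0.5},{"dx":155,"dy":166,"dz":55,"twist":0.6},{"dx":183,"dy":196,"dz":55,"twist":0.7},{"dx":210,"dy":225,"dz":55,"twist":0.7},{"dx":238,"dy":254,"dz":55,"twist":0.7},{"dx":265,"dy":283,"dz":55,"twist":0.7}]'
python3 -m crank '[{"dx":25,"dy":27},{"dx":51,"dy":55},{"dx":51,"dy":55},{"dx":51,"dy":55},{"dx":51,"dy":55}]'
python3 - <<'E'
from h import *
snap('wrist','w1');s=state();print(s['position'],s['tool_rot'],s['q'],s['t'])
E
```

```text
t: 0.98
position: [0.4439, -0.209, 0.3003]
tool_rot: [-3.142, -0.0, 1.046]
ft_force: [0.5, -0.5, -0.2]
gripper_width: 0.997
[ 0.44791971 -0.20494628  0.2998498 ] [ 3.14123774e+00 -3.10668193e-03  1.04935739e+00] [-0.43093592  0.16904021  0.03570462  1.43682649  0.00306189  1.66130087] 1.0333invalid input
```

View pics/w1.png

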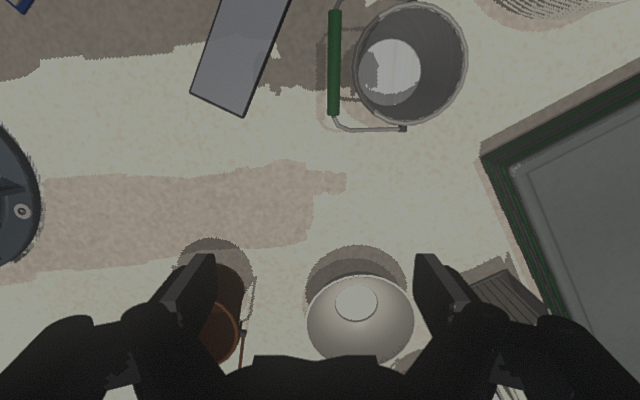

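The wrist view shows the steel pail's rim at (410,63) and the green grip from (334,10) to (334,115), parallel to the pads. The second call was refused because its rows were incomplete.

```bash
python3 - <<'E'
from h import *
s=load('w1')
def g(z):return onz(s,(334,11),z),onz(s,(334,115),z)
for z in (.095,.1,.106,.11): 
    a,b=g(z);print(z,(a+b)/2,np.linalg.norm(a-b),np.arctan2(*( (a-b)[:2]*[-1,1])))
# rim: ellipse extremes
for uv in ((355,63),(467,63),(411,1),(411,124)):print(onz(s,uv,.095))
print(onz(s,(403,129),.085))
E
python3 -m crank '[{"dx":25,"dy":40,"dz":0,"twist":0},{"dx":40,"dy":80,"dz":0,"twist":0},{"dx":40,"dy":80,"dz":0,"twist":0},{"dx":40,"dy":80,"dz":0,"twist":0},{"dx":40,"dy":80,"dz":0,"twist":0}]'
python3 - <<'E'
from h import *
snap('wrist','w2');s=state();print(s['position'],s['tool_rot'],s['q'],s['t'])
E
```

```text
0.095 [ 0.50945038 -0.13060711  0.095     ] 0.09022992617067772 -0.5078759973238853
0.1 [ 0.50900392 -0.13083271  0.1       ] 0.08887743465868075 -0.5078759973238846
0.106 [ 0.50846816 -0.13110342  0.106     ] 0.08725444484428445 -0.5078759973238852
0.11 [ 0.508111  -0.1312839  0.11     ] 0.08617245163468693 -0.5078759973238847
[ 0.5273216 -0.1387201  0.095    ]
[ 0.61733136 -0.19107607  0.095     ]
[ 0.59419185 -0.11855886  0.095     ]
[ 0.54858507 -0.215369    0.095     ]
[ 0.5415205 -0.2178961  0.085    ]
t: 1.45
position: [0.4828, -0.1307, 0.3001]
tool_rot: [-3.141, 0.001, 1.047]
ft_force: [0.4, -0.6, -0.8]
gripper_width: 0.997
[ 0.48256487 -0.13140545  0.30015694] [-3.14118155e+00  4.87996794e-04  1.04594671e+00] [-2.65645704e-01  1.83127895e-01  5.41377660e-02  1.44232864e+00
 -3.66325277e-04  1.83000044e+00] 1.5
```

View pics/w2.png

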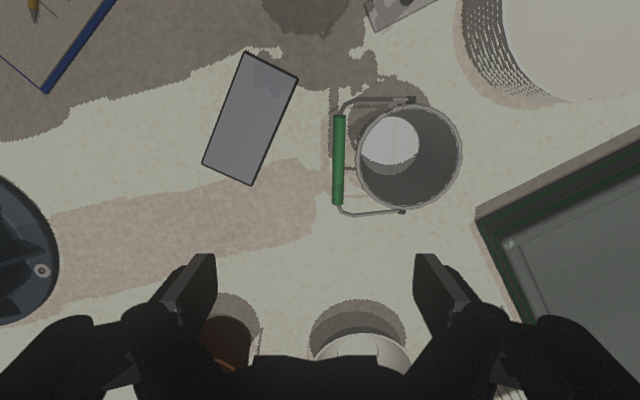

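Both ears now show, at (411,99) and (403,211), with the grip running from (340,115) to (337,204).

```bash
python3 - <<'E'
from h import *
s=load('w2');S=load('scene0');w=load('w1');D=load('side0')
a,b=(340,115),(337,204)
for z in (.098,.102,.106,.11):
    p,q=onz(s,a,z),onz(s,b,z);print(z,(p+q)/2,np.linalg.norm(p-q),np.arctan2(*((p-q)[:2]*[-1,1])))
print(tri(s,((a[0]+b[0])/2,(a[1]+b[1])/2),S,(306,224.6)))
print(tri(s,((a[0]+b[0])/2,(a[1]+b[1])/2),D,(323.8,204.7)))
p,q=onz(s,(411,99),.085),onz(s,(403,211),.085);print('ears',p,q,(p+q)/2,np.linalg.norm(p-q),np.arctan2(*((p-q)[:2]*[-1,1])))
l,r,t,u=[onz(s,x,.095) for x in ((355,157),(462,157),(409,104),(409,210))];print(l,r,np.linalg.norm(l-r),(l+r)/2,(t+u)/2,np.linalg.norm(t-u))
E
```

```text
0.098 [ 0.50806519 -0.1330568   0.098     ] 0.09013606873983991 -0.5361180688109619
0.102 [ 0.50819186 -0.13225984  0.102     ] 0.08904458983222309 -0.536118068810962
0.106 [ 0.50831854 -0.13146288  0.106     ] 0.08795311092460621 -0.5361180688109619
0.11 [ 0.50844522 -0.13066592  0.11      ] 0.08686163201698936 -0.5361180688109622
(array([ 0.50966094, -0.12923959,  0.10692472]), np.float64(0.001405692948176007))
(array([ 0.50874268, -0.1299326 ,  0.10757881]), np.float64(0.001120995140693899))
ears [ 0.59961795 -0.11698912  0.085     ] [ 0.54208046 -0.21883693  0.085     ] [ 0.57084921 -0.16791302  0.085     ] 0.11697666275749793 -0.5142380124277847
[ 0.52450844 -0.13821021  0.095     ] [ 0.61767257 -0.19205361  0.095     ] 0.10760421286560952 [ 0.5710905  -0.16513191  0.095     ] [ 0.570492   -0.16766996  0.095     ] 0.10819599445432121
```

Pail centre is (0.571, −0.167) and yaw about −0.525. The grip is at (0.509, −0.130, 0.107), so the bail angle is about 0.29. I'll straddle the grip with 50 mm open jaws, with the front finger over the pail's mouth, then sweep the rear pad along the arc without clamping.

```bash
python3 -m crank '[{"dx":35,"dy":-5,"dz":-20,"twist":0},{"dx":35,"dy":-5,"dz":-50,"twist":0},{"dx":35,"dy":-5,"dz":-80,"twist":0},{"dx":35,"dy":-5,"dz":-110,"twist":0},{"dx":35,"dy":-5,"dz":-140,"twist":0},{"dx":35,"dy":-5,"dz":-160,"twist":0},{"dx":35,"dy":-5,"dz":-160,"twist":0},{"dx":35,"dy":-5,"dz":-160,"twist":0}]' 50
python3 - <<'E'
from h import *
snap('wrist','w3');s=state();print(s['position'],s['tool_rot'],s['gripper_width'],s['t'])
E
```

```text
t: 2.17
position: [0.5169, -0.1371, 0.14]
tool_rot: [-3.14, 0.001, 1.044]
ft_force: [-0.3, -0.6, -0.4]
gripper_width: 0.587
[ 0.51793822 -0.13711118  0.14125519] [ 3.14109009e+00 -6.80510206e-05  1.04407483e+00] 0.5853822506225748 2.2167
```

View pics/w3.png

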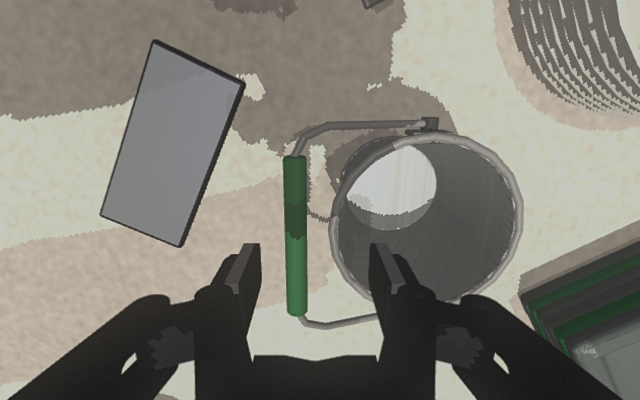

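The grip at (296,235) lies between the rear finger at (255,250) and the front finger at (375,250), and the front finger is over the pail's mouth. I'll lower and then sweep.

```bash
python3 - <<'E'
from h import *
s=load('w3')
p,q=onz(s,(294,156),.1065),onz(s,(297,314),.1065);c=(p+q)/2;print(c,np.linalg.norm(p-q))
u=np.array([.865,-.5,0]);v=np.array([.5,.865,0]);d=c-np.array([.5175,-.1371,.14]);print(d@u,d@v)
# arc waypoints relative to a start: pad centre offset from TCP target
a0=np.arcsin((.1065-.085)/.075)
for a in np.linspace(a0,np.pi/2,10):
    f=75*(np.cos(a0)-np.cos(a));z=75*np.sin(a)-75*np.sin(a0);print(round(a,2),'fwd %.0f dx %.0f dy %.0f dz %.0f'%(f,f*.865,-f*.5,z))
E
python3 -m crank '[{"dx":0,"dy":0,"dz":-20,"twist":0},{"dx":0,"dy":0,"dz":-40,"twist":0},{"dx":0,"dy":0,"dz":-48,"twist":0},{"dx":0,"dy":0,"dz":-48,"twist":0},{"dx":0,"dy":0,"dz":-48,"twist":0}]'
```

```text
[ 0.50745296 -0.13172795  0.1065    ] 0.09011274560087935
-0.011376713330309362 -0.0003766922278308759
0.29 fwd 0 dx 0 dy -0 dz 0
0.43 fwd 4 dx 3 dy -2 dz 10
0.58 fwd 9 dx 8 dy -4 dz 19
0.72 fwd 15 dx 13 dy -8 dz 28
0.86 fwd 23 dx 20 dy -11 dz 35
1.0 fwd 31 dx 27 dy -16 dz 42
1.14 fwd 41 dx 35 dy -20 dz 47
1.29 fwd 51 dx 44 dy -25 dz 50
1.43 fwd 61 dx 53 dy -31 dz 53
1.57 fwd 72 dx 62 dy -36 dz 54
t: 2.63
position: [0.5184, -0.1363, 0.0935]
tool_rot: [3.141, -0.0, 1.045]
ft_force: [0.5, 0.3, 0.1]
gripper_width: 0.585
```

```bash
python3 -m crank '[{"dx":4,"dy":-2,"dz":0,"twist":0},{"dx":6,"dy":-3.5,"dz":1,"twist":0},{"dx":8,"dy":-4.5,"dz":4,"twist":0},{"dx":9,"dy":-5.5,"dz":9,"twist":0},{"dx":11,"dy":-6.5,"dz":14,"twist":0},{"dx":13,"dy":-8,"dz":20,"twist":0},{"dx":15,"dy":-9,"dz":25,"twist":0},{"dx":15,"dy":-9,"dz":25,"twist":0}]'
python3 - <<'E'
from h import *
snap('wrist','w4');snap('side','s4');s=state();print(s['position'],s['ft_force'])
a=load('s4')['img'][:,:,::-1]
cv2.imwrite('pics/s4z.png',cv2.resize(a[150:260,260:400],None,fx=5,fy=5,interpolation=cv2.INTER_CUBIC))
E
```

```text
t: 3.3
position: [0.534, -0.1452, 0.1187]
tool_rot: [3.14, -0.001, 1.046]
ft_force: [-1.0, 0.3, 0.7]
gripper_width: 0.583
[ 0.53300863 -0.1449127   0.11754802] [-0.72834738  0.65755323 -0.477098  ]
```

View pics/w4.png

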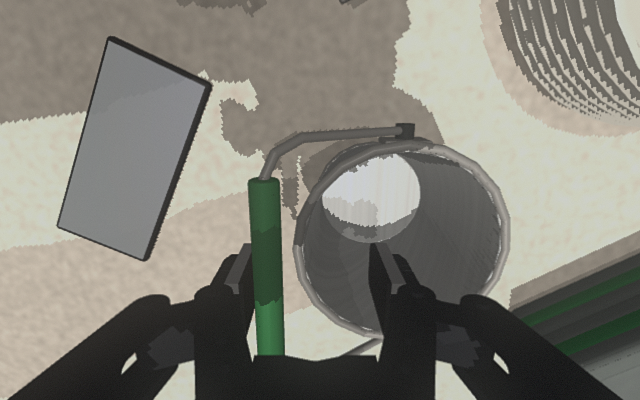

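View pics/s4z.png

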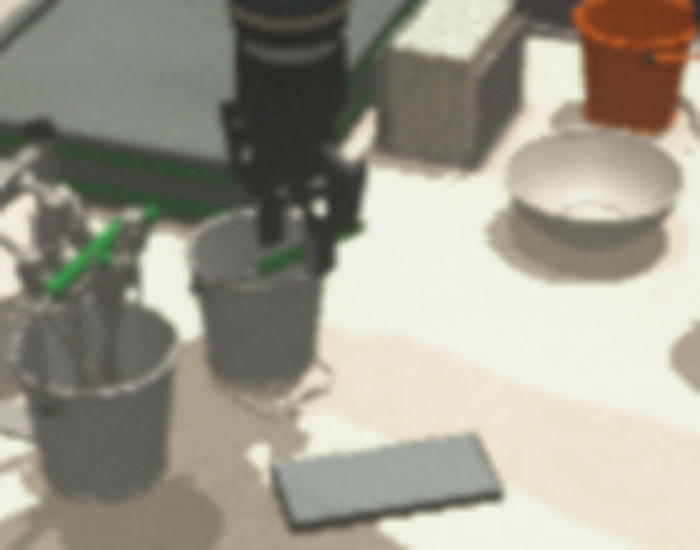

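The grip has risen with the rear pad, its far end now at (263,180). I'll check whether the pail slid, using the ear at (405,130).

```bash
python3 - <<'E'
from h import *
s=load('w4')
print('ear',onz(s,(405,131),.085),'was .5996 -.1170 ; w3:',onz(load('w3'),(430,124),.085))
R=np.array([0.571,-.1675,0]);u=np.array([.865,-.5,0]);v=np.array([.5,.865,0])
for a in (.3,.4,.5,.6,.7,.8):
    print(a,proj(s,R+v*.044+u*(-.075*np.cos(a))+[0,0,.085+.075*np.sin(a)]))
E
```

```text
ear [ 0.59934546 -0.11729077  0.085     ] was .5996 -.1170 ; w3: [ 0.5992483 -0.1172661  0.085    ]
0.3 [[249.91573887 168.88212697]]
0.4 [[253.05599744 172.45840616]]
0.5 [[258.4292243  176.23360826]]
0.6 [[266.28613077 180.1692758 ]]
0.7 [[276.85263276 184.21010621]]
0.8 [[290.30410586 188.28170873]]
```

The ear is within 0.3 mm of where it was, so the pail hasn't moved, and the bail angle is about 0.58. Continuing the arc.

```bash
python3 -m crank '[{"dx":3,"dy":-1.5,"dz":5,"twist":0},{"dx":6,"dy":-3.5,"dz":10,"twist":0},{"dx":11,"dy":-6.5,"dz":17,"twist":0},{"dx":18,"dy":-10.5,"dz":24,"twist":0},{"dx":26,"dy":-15,"dz":30,"twist":0},{"dx":34,"dy":-19.5,"dz":34,"twist":0},{"dx":41,"dy":-23.5,"dz":36,"twist":0},{"dx":47,"dy":-27.5,"dz":37,"twist":0},{"dx":51,"dy":-29.5,"dz":37,"twist":0},{"dx":51,"dy":-29.5,"dz":37,"twist":0}]'
python3 - <<'E'
from h import *
snap('wrist','w5');snap('side','s5');snap('scene','c5');s=state();print(s['position'],s['ft_force'])
a=load('s5')['img'][:,:,::-1];b=load('c5')['img'][:,:,::-1]
f=lambda i:cv2.resize(i,None,fx=4,fy=4,interpolation=cv2.INTER_CUBIC)
cv2.imwrite('pics/s5z.png',np.hstack([f(a[150:260,265:350]),f(b[190:300,255:350])]))
E
```

```text
t: 4.23
position: [0.5846, -0.1748, 0.1539]
tool_rot: [-3.141, 0.0, 1.046]
ft_force: [-0.4, 0.2, -0.6]
gripper_width: 0.586
[ 0.58349203 -0.17422501  0.15386363] [ 0.36909206 -0.89968457  0.55013722]
```

View pics/w5.png

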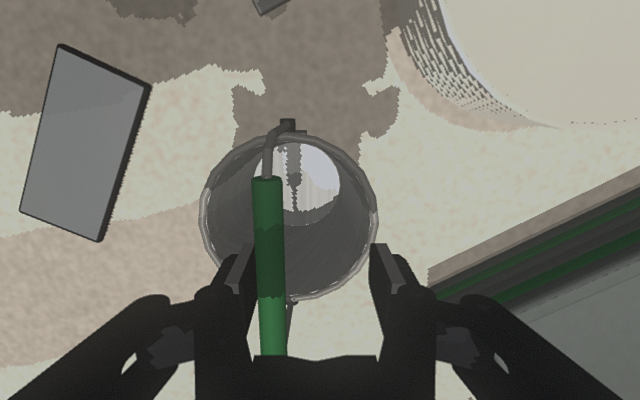

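View pics/s5z.png

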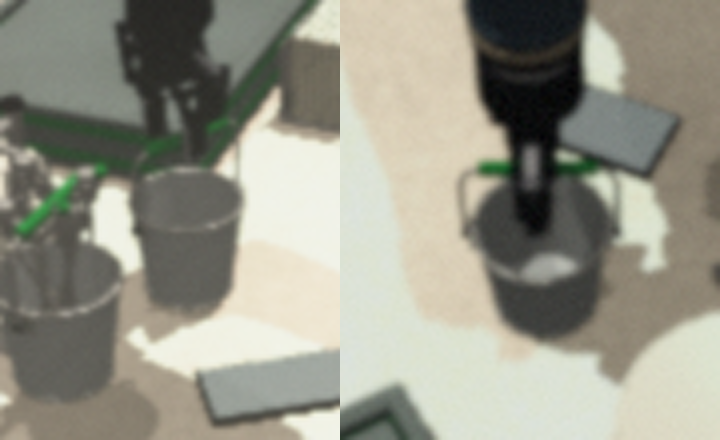

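The bail is nearly upright, with the grip's far end at (267,180) and the ear at (288,126). Measuring the angle.

```bash
python3 - <<'E'
from h import *
s=load('w5')
print('ear',onz(s,(288,124),.085))
R=np.array([0.571,-.1675,0]);u=np.array([.865,-.5,0]);v=np.array([.5,.865,0])
for a in (1.2,1.3,1.4,1.5,1.57):
    G=R+u*(-.075*np.cos(a))+[0,0,.085+.075*np.sin(a)]
    print(a,proj(s,G+v*.044),G, (G-np.array([.584,-.1745,0]))@u)
E
```

```text
ear [ 0.59949108 -0.11690335  0.085     ]
1.2 [[207.40776863 174.97293378]] [ 0.54749204 -0.15391158  0.15490293] -0.04187359270968577
1.3 [[224.05693766 176.34116757]] [ 0.55364601 -0.15746879  0.15726686] -0.03477180136528343
1.4 [[242.22154049 177.31272299]] [ 0.55997338 -0.16112623  0.15890873] -0.02746990884161946
1.5 [[261.47159672 177.84692326]] [ 0.56641092 -0.16484735  0.15981212] -0.020040873235105727
1.57 [[275.32851697 177.94740514]] [ 0.57094834 -0.16747014  0.15999998] -0.014804618492311662
```

The bail is at about 1.53 rad. I'll nudge it 3 mm more, centre the jaws on the grip, and close.

```bash
python3 -m crank '[{"dx":2.5,"dy":-1.5,"dz":0,"twist":0},{"dx":2.5,"dy":-1.5,"dz":0,"twist":0},{"dx":-4,"dy":2,"dz":0,"twist":0},{"dx":-13,"dy":7,"dz":0,"twist":0},{"dx":-13,"dy":7,"dz":0,"twist":0},{"dx":-13,"dy":7,"dz":0,"twist":0}]'
python3 -m crank '[{"dx":0,"dy":0,"dz":0,"twist":0},{"dx":0,"dy":0,"dz":0,"twist":0},{"dx":0,"dy":0,"dz":0,"twist":0},{"dx":0,"dy":0,"dz":0,"twist":0},{"dx":0,"dy":0,"dz":0,"twist":0},{"dx":0,"dy":0,"dz":0,"twist":0}]' 22
python3 - <<'E'
from h import *
s=snap('wrist','w6');print(state()['position'],onz(s,(309,124),.085))
E
```

```text
t: 4.88
position: [0.5705, -0.1671, 0.1546]
tool_rot: [3.142, -0.0, 1.046]
ft_force: [-0.4, -0.2, -0.1]
gripper_width: 0.584
t: 5.38
position: [0.571, -0.1675, 0.1542]
tool_rot: [-3.141, 0.0, 1.046]
ft_force: [-0.8, -1.2, -0.6]
gripper_width: 0.26
[ 0.57097231 -0.16743699  0.15417713] [ 0.59634743 -0.11561701  0.085     ]
```

View pics/w6.png

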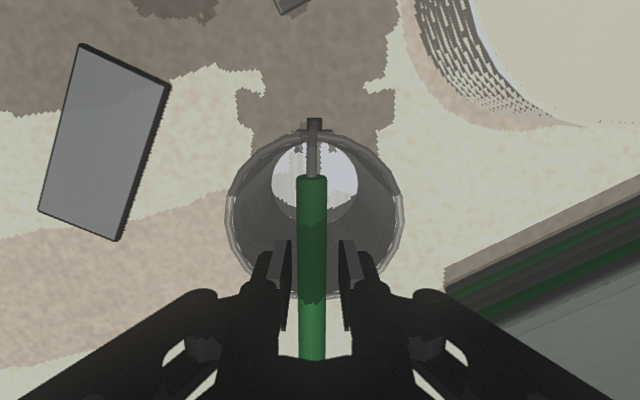

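The grip is centred between the pads with the wire legs lined up under it, so the bail is upright. Closing, then a small test lift.

```bash
python3 -m crank '[{"dx":0,"dy":0,"dz":0,"twist":0},{"dx":0,"dy":0,"dz":0,"twist":0},{"dx":0,"dy":0,"dz":0,"twist":0},{"dx":0,"dy":0,"dz":0,"twist":0},{"dx":0,"dy":0,"dz":0,"twist":0},{"dx":0,"dy":0,"dz":0,"twist":0},{"dx":0,"dy":0,"dz":0,"twist":0}]' 0
python3 -m crank '[{"dx":0,"dy":0,"dz":4,"twist":0},{"dx":0,"dy":0,"dz":12,"twist":0},{"dx":0,"dy":0,"dz":22,"twist":0},{"dx":0,"dy":0,"dz":35,"twist":0},{"dx":0,"dy":0,"dz":50,"twist":0},{"dx":0,"dy":0,"dz":65,"twist":0},{"dx":0,"dy":0,"dz":80,"twist":0},{"dx":0,"dy":0,"dz":90,"twist":0},{"dx":0,"dy":0,"dz":95,"twist":0},{"dx":0,"dy":0,"dz":95,"twist":0}]'
python3 - <<'E'
from h import *
snap('wrist','w7');snap('side','s7');snap('scene','c7')
E
```

```text
t: 6.02
position: [0.571, -0.1674, 0.1544]
tool_rot: [3.141, 0.0, 1.046]
ft_force: [0.8, -0.2, 1.9]
gripper_width: 0.117
t: 6.85
position: [0.5714, -0.1675, 0.2507]
tool_rot: [3.14, -0.001, 1.046]
ft_force: [0.3, -0.3, -3.7]
gripper_width: 0.115
```

View pics/w7.png

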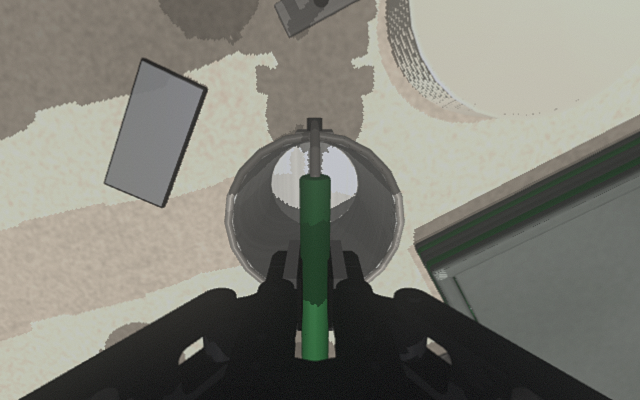

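View pics/s7.png

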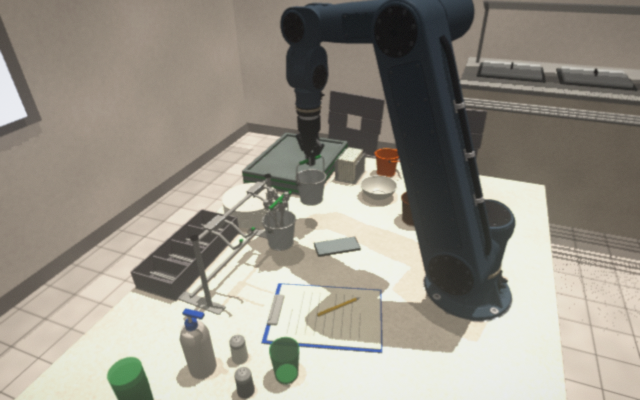

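View pics/c7.png

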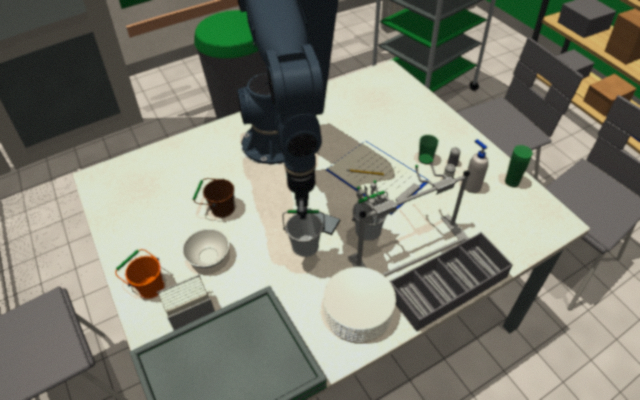

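The pail is lifted and hanging level, with −3.7 N on the wrist. Next I need the free hook and the obstacles near the route.

```bash
python3 - <<'E'
from h import *
S=load('scene0');D=load('side0')
# balls
b=tri(S,(416.6,166.6),D,(253,228.8));print('ball -y',b)
print('ball +y side ray z.236',onz(D,(241.3,240.3),.236))
P1=np.array([.6573,-.0250,0]);P2=np.array([.6863,.3307,0])
print('full grip',tri(S,(372,195.8),D,(276.2,201.8)))
print('tumbler base',onz(D,(287,374),0),'rim',onz(D,(285,345),.095),onz(S,(428,142),.095))
print('salt',onz(D,(238,340),.076),'pepper',onz(D,(244,374),.076),'pump',onz(D,(194,315),.2),onz(S,(481,145),.2))
for nm,u,v in (('seatL',592,1),):pass
# clips: scene clip of free hook centre zoom(665,133)
print('clip',tri(S,(270+665/3.8,150+133/3.8),D,(175+158/4,165+228/4)))
E
```

```text
ball -y (array([0.57370134, 0.22859027, 0.233403  ]), np.float64(0.003246161379465967))
ball +y side ray z.236 [0.57424344 0.28527389 0.236     ]
full grip (array([0.59104321, 0.05465311, 0.21236866]), np.float64(0.0003764145593867788))
tumbler base [0.3795231  0.45467985 0.        ] rim [0.38282005 0.4447746  0.095     ] [0.38850015 0.44592012 0.095     ]
salt [0.50371609 0.45842275 0.076     ] pepper [0.44229755 0.53520594 0.076     ] pump [0.56238125 0.51606085 0.2       ] [0.57717104 0.50585204 0.2       ]
clip (array([0.683992  , 0.24735823, 0.24121956]), np.float64(0.00682909070248335))
```

The estimates agree: seat at about (0.605, 0.255), and the full pail's grip plus 200 mm along the rail gives (0.607, 0.254). I'll carry the pail round the robot side of the full pail, turning to w ≈ 1.49.

```bash
python3 -m crank '[{"dx":-5,"dy":2,"dz":4,"twist":0},{"dx":-17,"dy":5,"dz":8,"twist":0.02},{"dx":-32,"dy":9,"dz":10,"twist":0.05},{"dx":-48,"dy":14,"dz":10,"twist":0.08},{"dx":-64,"dy":20,"dz":10,"twist":0.11},{"dx":-80,"dy":28,"dz":10,"twist":0.14},{"dx":-95,"dy":37,"dz":10,"twist":0.17},{"dx":-109,"dy":48,"dz":10,"twist":0.2},{"dx":-121,"dy":60,"dz":10,"twist":0.22},{"dx":-131,"dy":74,"dz":10,"twist":0.24}]'
python3 -m crank '[{"dx":-6,"dy":16,"dz":0,"twist":0.02},{"dx":-9,"dy":34,"dz":0,"twist":0.04},{"dx":-10,"dy":52,"dz":0,"twist":0.06},{"dx":-10,"dy":70,"dz":0,"twist":0.08},{"dx":-10,"dy":89,"dz":0,"twist":0.1},{"dx":-10,"dy":108,"dz":0,"twist":0.12},{"dx":-10,"dy":127,"dz":0,"twist":0.14},{"dx":-10,"dy":146,"dz":0,"twist":0.16},{"dx":-9,"dy":165,"dz":0,"twist":0.18},{"dx":-7,"dy":184,"dz":0,"twist":0.2}]'
python3 -m crank '[{"dx":3,"dy":20,"dz":0,"twist":0},{"dx":8,"dy":40,"dz":0,"twist":0},{"dx":15,"dy":60,"dz":0,"twist":0},{"dx":23,"dy":80,"dz":0,"twist":0},{"dx":30,"dy":100,"dz":0,"twist":0},{"dx":35,"dy":120,"dz":0,"twist":0},{"dx":38,"dy":136,"dz":0,"twist":0},{"dx":40,"dy":148,"dz":0,"twist":0},{"dx":40,"dy":155,"dz":0,"twist":0},{"dx":40,"dy":158,"dz":0,"twist":0}]'
python3 -m crank '[{"dx":0,"dy":0,"dz":0,"twist":0},{"dx":0,"dy":0,"dz":0,"twist":0},{"dx":0,"dy":0,"dz":0,"twist":0},{"dx":0,"dy":0,"dz":0,"twist":0}]'
python3 - <<'E'
from h import *
snap('wrist','w8');snap('side','s8');snap('scene','c8');s=state();print(s['position'],s['q'])
E
```

```text
t: 7.83
position: [0.4377, -0.0929, 0.2595]
tool_rot: [-3.141, 0.0, 1.287]
ft_force: [0.4, 0.5, -3.0]
gripper_width: 0.12
t: 8.67
position: [0.4315, 0.0913, 0.2595]
tool_rot: [-3.141, 0.0, 1.488]
ft_force: [-0.5, 0.1, -2.3]
gripper_width: 0.116
t: 9.5
position: [0.4723, 0.249, 0.2592]
tool_rot: [-3.141, 0.0, 1.487]
ft_force: [-0.1, -0.2, -2.0]
gripper_width: 0.117
t: 9.83
position: [0.4729, 0.2479, 0.2595]
tool_rot: [3.142, 0.0, 1.485]
ft_force: [-0.1, 0.0, -1.9]
gripper_width: 0.116
[0.47297167 0.24820003 0.25939957] [ 4.83271084e-01  2.49807348e-01  3.82993445e-02  1.35925701e+00
 -1.20068801e-05  2.13961200e+00]
```

View pics/w8.png

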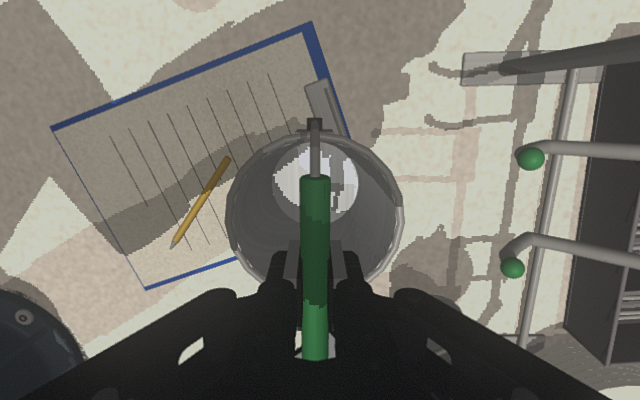

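View pics/s8.png

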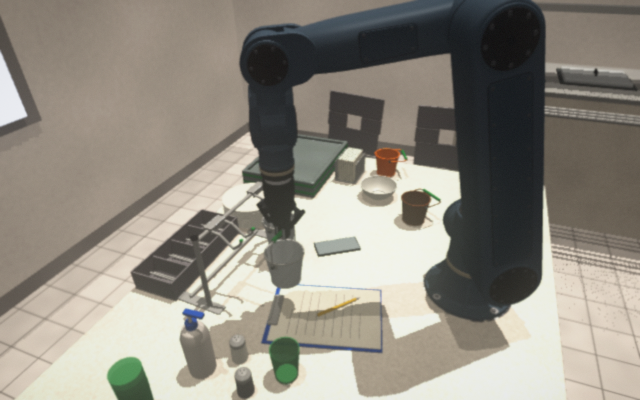

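View pics/c8.png

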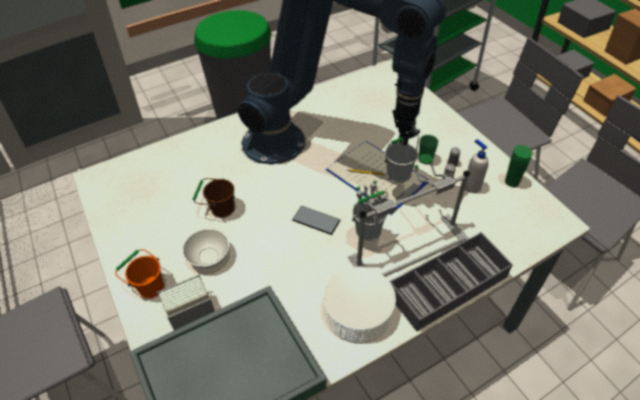

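The ball tips show at (530,158) and (513,268). I'll get the seat from these.

```bash
python3 - <<'E'
from h import *
s=load('w8');D=load('side0')
hsv=cv2.cvtColor(s['img'],cv2.COLOR_RGB2HSV);m=cv2.inRange(hsv,(45,100,40),(80,255,255))
n,l,st,c=cv2.connectedComponentsWithStats(m)
C=[c[i] for i in range(1,n) if c[i][0]>480 and st[i][4]>50];print(C,[st[i] for i in range(1,n) if c[i][0]>480 and st[i][4]>50])
for z in (.23,.234,.238):
    p,q=[onz(s,x,z) for x in C];d=p-q;yaw=np.arctan2(-d[0],d[1]);mid=(p+q)/2
    h=np.array([np.cos(yaw),np.sin(yaw)]);print(z,p,q,np.linalg.norm(d),yaw,'mid',mid,'seat',mid[:2]+.03*h)
print(tri(s,C[0],D,(241.3,240.3)),tri(s,C[1],D,(253,228.8)))
# grip end far (315,176)
g=onz(s,(315,177),.2645);T=np.array([.4729,.248,.2594]);x=np.array([np.cos(1.487),np.sin(1.487),0]);y=np.array([x[1],-x[0],0]);print('grip far end in tool x,y',(g-T)@x,(g-T)@y)
# rail bar & prong bends
E
```

```text
[array([534.56198347, 160.24380165]), array([515.24157303, 270.81460674])] [array([525, 151,  19,  19, 242], dtype=int32), array([505, 264,  19,  14, 178], dtype=int32)]
0.23 [0.58029141 0.28276318 0.23      ] [0.57619936 0.2239333  0.23      ] 0.0589720195616349 -0.06944538447361105 mid [0.57824538 0.25334824 0.23      ] seat [0.60817307 0.25126655]
0.234 [0.57770471 0.28373025 0.234     ] [0.57371642 0.22639203 0.234     ] 0.05747675140552985 -0.06944538447361089 mid [0.57571057 0.25506114 0.234     ] seat [0.60563826 0.25297945]
0.238 [0.57511802 0.28469732 0.238     ] [0.57123349 0.22885077 0.238     ] 0.05598148324942486 -0.06944538447361065 mid [0.57317575 0.25677404 0.238     ] seat [0.60310344 0.25469235]
(array([0.57595955, 0.28399984, 0.23515703]), np.float64(0.0016907421808586183)) (array([0.57488424, 0.22468533, 0.23122815]), np.float64(0.0009787270837399084))
grip far end in tool x,y 0.043869496641660705 -0.0006153337919503125
```

Seat at about (0.605, 0.2535), yaw −0.075, and the grip is centred in the jaws. Moving over the seat, 18 mm clear of the ball tips.

```bash
python3 -m crank '[{"dx":5,"dy":1,"dz":2,"twist":0.01},{"dx":17,"dy":2,"dz":5,"twist":0.01},{"dx":34,"dy":3,"dz":5,"twist":0.01},{"dx":53,"dy":4,"dz":5,"twist":0.01},{"dx":72,"dy":4,"dz":5,"twist":0.01},{"dx":91,"dy":5,"dz":5,"twist":0.01},{"dx":108,"dy":5.5,"dz":5,"twist":0.01},{"dx":121,"dy":5.5,"dz":5,"twist":0.01},{"dx":129,"dy":5.5,"dz":5,"twist":0.01},{"dx":132,"dy":5.5,"dz":5,"twist":0.01}]'
python3 -m crank '[{"dx":0,"dy":0,"dz":0,"twist":0},{"dx":0,"dy":0,"dz":0,"twist":0},{"dx":0,"dy":0,"dz":0,"twist":0},{"dx":0,"dy":0,"dz":0,"twist":0},{"dx":0,"dy":0,"dz":0,"twist":0},{"dx":0,"dy":0,"dz":0,"twist":0}]'
python3 - <<'E'
from h import *
snap('wrist','w9');snap('side','s9');s=state();print(s['position'])
a=load('s9')['img'][:,:,::-1]
cv2.imwrite('pics/s9z.png',cv2.resize(a[160:320,180:330],None,fx=4,fy=4,interpolation=cv2.INTER_CUBIC)[:600])
E
```

```text
t: 10.82
position: [0.6063, 0.254, 0.2636]
tool_rot: [-3.141, 0.0, 1.496]
ft_force: [1.0, 0.4, -2.3]
gripper_width: 0.115
t: 11.32
position: [0.6046, 0.2542, 0.2646]
tool_rot: [3.141, -0.0, 1.496]
ft_force: [0.3, 0.4, -2.4]
gripper_width: 0.118
[0.60477044 0.25411984 0.26450935]
```

View pics/w9.png

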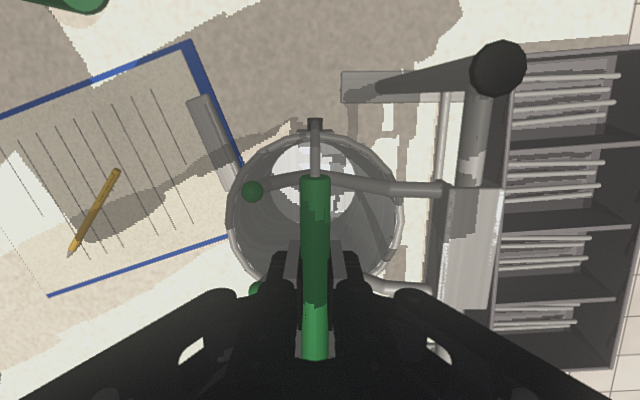

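View pics/s9z.png

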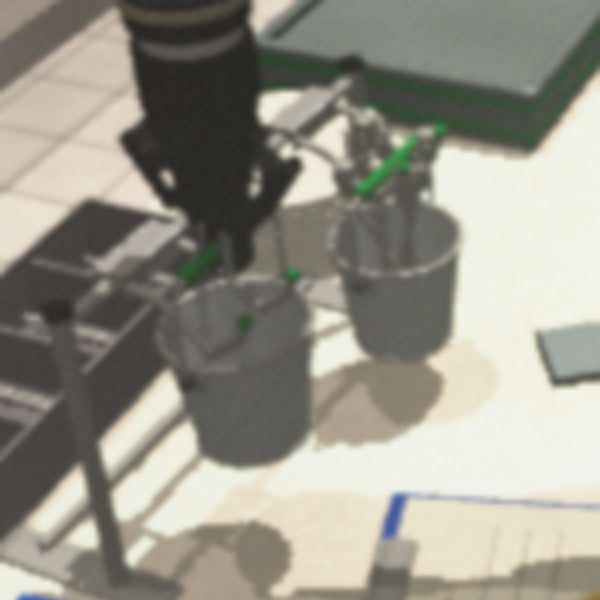

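The cradle lies under the grip: near ball at (252,191), prong running to the clip at (440,188), grip end at (315,178). I'll recheck the x offset.

```bash
python3 - <<'E'
from h import *
s=load('w9')
T=state()['position'];w=1.496;x=np.array([np.cos(w),np.sin(w),0]);y=np.array([x[1],-x[0],0])
for z in (.231,.235): b=onz(s,(252,191),z);print('ball in tool',(b-T)@x,(b-T)@y,b)
for z in (.236,): b=onz(s,(440,188),z);print('prong at clip',(b-T)@x,(b-T)@y)
r=[onz(s,p,.242) for p in ((446,210),(503,210))];print('clip edges',[(q-T)@y for q in r])
E
```

```text
ball in tool 0.027610027320559408 -0.032545004850311254 [0.57437964 0.28408465 0.231     ]
ball in tool 0.028736476839873095 -0.03176706780950551 [0.57523957 0.28514982 0.235     ]
prong at clip 0.030520840950351482 0.060131791279078244
clip edges [np.float64(0.061826809336512675), np.float64(0.08894525385427988)]
```

Offsets match: ball −32 mm against −30 expected, clip centre +75, lateral +28. Lowering.

```bash
python3 -m crank '[{"dx":0,"dy":0,"dz":-4,"twist":0},{"dx":0,"dy":0,"dz":-10,"twist":0},{"dx":0,"dy":0,"dz":-17,"twist":0},{"dx":0,"dy":0,"dz":-24,"twist":0},{"dx":0,"dy":0,"dz":-31,"twist":0},{"dx":0,"dy":0,"dz":-37,"twist":0},{"dx":0,"dy":0,"dz":-42,"twist":0},{"dx":0,"dy":0,"dz":-46,"twist":0},{"dx":0,"dy":0,"dz":-49,"twist":0},{"dx":0,"dy":0,"dz":-50,"twist":0}]'
python3 -m crank '[{"dx":0,"dy":0,"dz":-2,"twist":0},{"dx":0,"dy":0,"dz":-4,"twist":0},{"dx":0,"dy":0,"dz":-4,"twist":0},{"dx":0,"dy":0,"dz":-4,"twist":0}]'
```

```text
t: 12.25
position: [0.6048, 0.2541, 0.2137]
tool_rot: [-3.141, 0.0, 1.496]
ft_force: [0.3, -0.1, -2.4]
gripper_width: 0.119
t: 12.58
position: [0.605, 0.2541, 0.2104]
tool_rot: [3.142, -0.0, 1.496]
ft_force: [0.3, -0.1, -2.8]
gripper_width: 0.116
```

```bash
python3 -m crank '[{"dx":0,"dy":0,"dz":-1,"twist":0},{"dx":0,"dy":0,"dz":-2,"twist":0},{"dx":0,"dy":0,"dz":-2,"twist":0},{"dx":0,"dy":0,"dz":-2,"twist":0}]'
python3 -m crank '[{"dx":0,"dy":0,"dz":-1,"twist":0},{"dx":0,"dy":0,"dz":-2,"twist":0},{"dx":0,"dy":0,"dz":-2,"twist":0},{"dx":0,"dy":0,"dz":-2,"twist":0}]'
python3 - <<'E'
from h import *
snap('wrist','w10');snap('side','s10')
a=load('s10')['img'][:,:,::-1]
cv2.imwrite('pics/s10z.png',cv2.resize(a[180:330,180:330],None,fx=4,fy=4,interpolation=cv2.INTER_CUBIC))
E
```

```text
t: 12.92
position: [0.6049, 0.2541, 0.2083]
tool_rot: [-3.141, 0.0, 1.496]
ft_force: [0.3, -0.4, -2.4]
gripper_width: 0.115
t: 13.25
position: [0.605, 0.2542, 0.2067]
tool_rot: [3.141, -0.0, 1.496]
ft_force: [-0.4, -0.1, 1.2]
gripper_width: 0.118
```

View pics/w10.png

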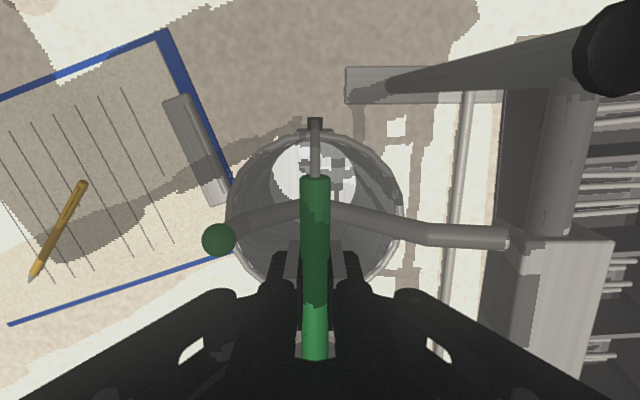

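View pics/s10z.png

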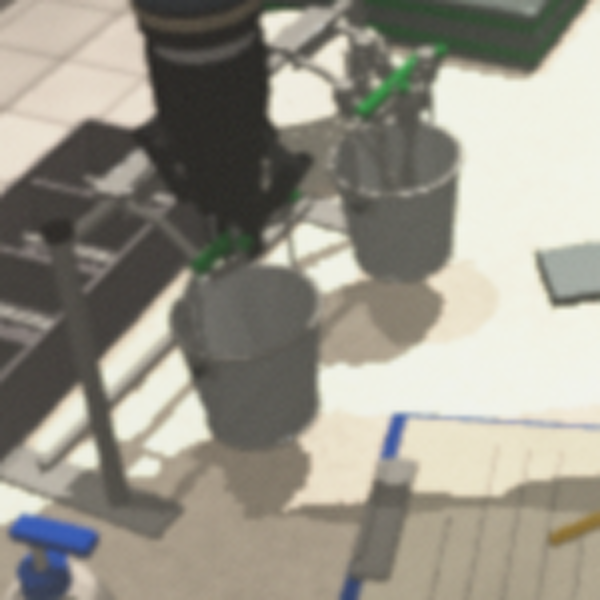

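The grip is resting in the seat: force went from −2.4 to +1.2 N at the expected height. I'll release gently, then check before retreating.

```bash
python3 -m crank '[{"dx":0,"dy":0,"dz":0,"twist":0},{"dx":0,"dy":0,"dz":0,"twist":0},{"dx":0,"dy":0,"dz":0,"twist":0},{"dx":0,"dy":0,"dz":0,"twist":0},{"dx":0,"dy":0,"dz":0,"twist":0},{"dx":0,"dy":0,"dz":0,"twist":0}]' 30
python3 - <<'E'
from h import *
snap('wrist','w11')
E
```

```text
t: 13.85
position: [0.6049, 0.2541, 0.2062]
tool_rot: [-3.141, 0.0, 1.496]
ft_force: [0.0, -0.2, -0.0]
gripper_width: 0.349
```

View pics/w11.png

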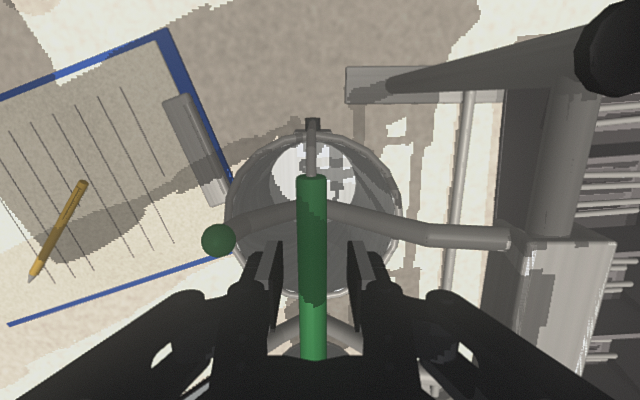

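The grip rests on both prongs, clear of both pads, which are centred at (265,270) and (360,270). Retreating straight up, then back towards the robot.

```bash
python3 -m crank '[{"dx":0,"dy":0,"dz":5,"twist":0},{"dx":0,"dy":0,"dz":13,"twist":0},{"dx":0,"dy":0,"dz":25,"twist":0},{"dx":0,"dy":0,"dz":40,"twist":0},{"dx":0,"dy":0,"dz":60,"twist":0},{"dx":0,"dy":0,"dz":80,"twist":0},{"dx":0,"dy":0,"dz":100,"twist":0},{"dx":0,"dy":0,"dz":120,"twist":0},{"dx":0,"dy":0,"dz":130,"twist":0},{"dx":0,"dy":0,"dz":130,"twist":0}]'
python3 -m crank '[{"dx":-20,"dy":0,"dz":0,"twist":0},{"dx":-45,"dy":0,"dz":0,"twist":0},{"dx":-75,"dy":0,"dz":0,"twist":0},{"dx":-105,"dy":0,"dz":0,"twist":0},{"dx":-135,"dy":0,"dz":0,"twist":0},{"dx":-160,"dy":0,"dz":0,"twist":0},{"dx":-175,"dy":0,"dz":0,"twist":0},{"dx":-180,"dy":0,"dz":0,"twist":0},{"dx":-180,"dy":0,"dz":0,"twist":0},{"dx":-180,"dy":0,"dz":0,"twist":0}]'
python3 - <<'E'
from h import *
for n in('side','scene'):snap(n,n+'12')
E
python3 -m crank '[{"dx":0,"dy":0,"dz":0,"twist":0},{"dx":0,"dy":0,"dz":0,"twist":0},{"dx":0,"dy":0,"dz":0,"twist":0},{"dx":0,"dy":0,"dz":0,"twist":0},{"dx":0,"dy":0,"dz":0,"twist":0},{"dx":0,"dy":0,"dz":0,"twist":0},{"dx":0,"dy":0,"dz":0,"twist":0},{"dx":0,"dy":0,"dz":0,"twist":0},{"dx":0,"dy":0,"dz":0,"twist":0},{"dx":0,"dy":0,"dz":0,"twist":0}]'
python3 - <<'E'
from h import *
for n in('side','scene','wrist'):snap(n,n+'13')
a=load('side12')['img'].astype(int);b=load('side13')['img'].astype(int);d=np.abs(a-b).max(2);print('diff px hook region',(d[180:330,180:330]>40).sum())
o=load('scene0')['img'].astype(int);n=load('scene13')['img'].astype(int)
f=lambda i,k:cv2.resize(i,None,fx=k,fy=k,interpolation=cv2.INTER_CUBIC)
S=load('side13')['img'][:,:,::-1];C=load('scene13')['img'][:,:,::-1]
cv2.imwrite('pics/f.png',np.hstack([f(S[170:310,200:330],3),f(C[150:290,345:475],3)]))
E
```

```text
t: 14.73
position: [0.6056, 0.2544, 0.3398]
tool_rot: [3.137, -0.002, 1.496]
ft_force: [-0.2, -0.5, 0.1]
gripper_width: 0.352
t: 15.57
position: [0.4254, 0.2542, 0.3363]
tool_rot: [3.141, -0.0, 1.496]
ft_force: [-0.2, 1.0, 0.0]
gripper_width: 0.35
t: 16.5
position: [0.4249, 0.2541, 0.3363]
tool_rot: [3.142, -0.0, 1.496]
ft_force: [-0.0, -0.2, 0.4]
gripper_width: 0.351
diff px hook region 0
```

View pics/f.png

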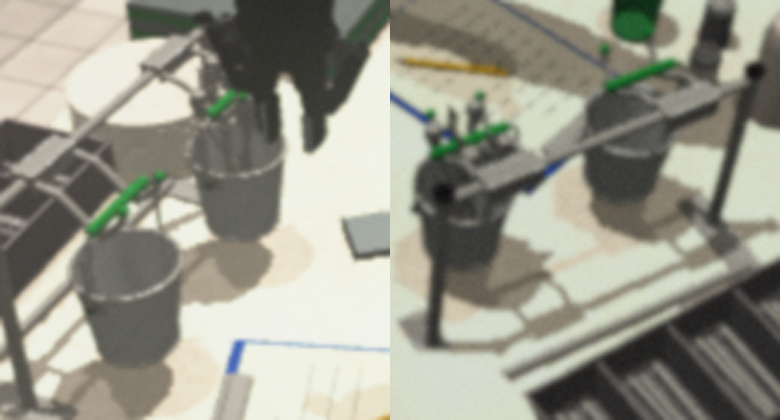

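View pics/scene13.png

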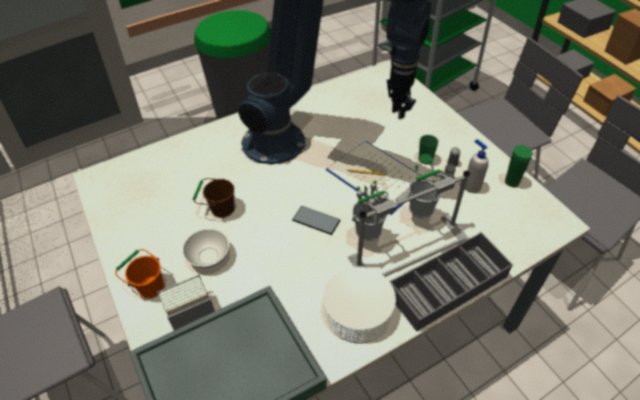

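View pics/wrist13.png

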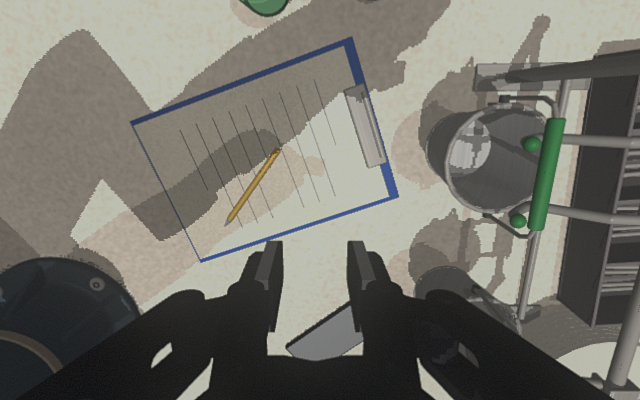

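The pail hangs on both prongs with its grip behind both ball tips, (532,145) and (518,219) in the wrist view. It's clear of the table, there was no motion over 1 s, and the full pail and other things look unchanged. One last numeric level check, then hand in.

```bash
python3 - <<'E'
from h import *
s=load('wrist13')
e=onz(s,(504,100),.137);print('ear+y',e)
g=[onz(s,(553,120),.212),onz(s,(538,228),.212)];print('grip',g,(g[0]+g[1])/2,np.linalg.norm(g[0]-g[1]))
h=np.array([np.cos(-.075),np.sin(-.075),0]);c=(g[0]+g[1])/2;print('ear lean mm',((e-c)@h)*1e3)
a=load('scene0')['img'].astype(int);b=load('scene13')['img'].astype(int)
for n,(x,y) in dict(phone=(315,220),bowl=(207,250),nap=(187,300),fullgrip=(372,196)).items():
    r=np.abs(a-b).max(2)[y-25:y+25,x-25:x+25];print(n,(r>60).sum())
hand_in()
E
```

```text
ear+y [0.60712143 0.31040089 0.137     ]
grip [array([0.60353247, 0.29715049, 0.212     ]), array([0.60257479, 0.2114642 , 0.212     ])] [0.60305363 0.25430735 0.212     ] 0.08569163573526245
ear lean mm -0.14671495905542659
phone 382
bowl 262
nap 0
fullgrip 134
the job is handed in; nothing more can be done
```

```bash
python3 - <<'E'
from h import *
a=load('scene0')['img'][:,:,::-1];b=load('scene13')['img'][:,:,::-1]
f=lambda i:cv2.resize(i[180:280,170:400],None,fx=3,fy=3)
cv2.imwrite('pics/cmp.png',cv2.resize(np.vstack([f(a),f(b)]),(690,600)))
E
```

```text
(no output)
```

View pics/cmp.png

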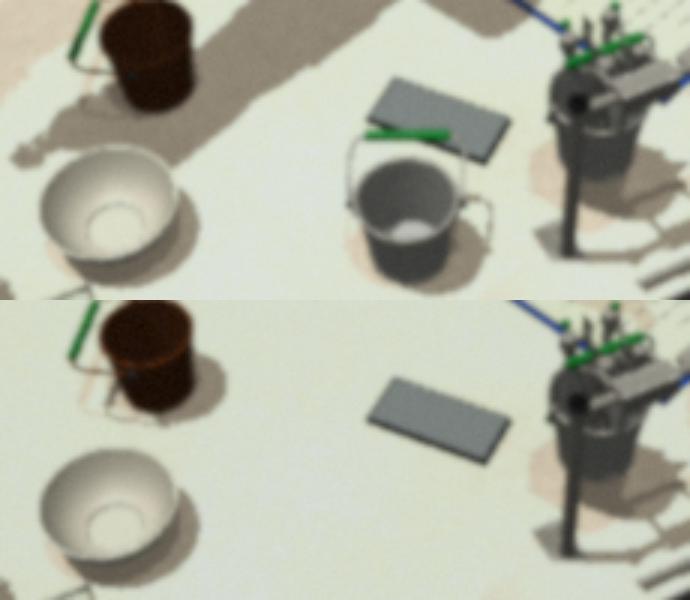

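The pail now hangs by its bail over both prongs of the free hook, and I handed the job in at about 17 s. No verdict comes back, so the checks below are my own.

**What I did:** I swung the bail up with one open jaw pad, without clamping it. The pail stayed standing, and its ear moved less than 0.5 mm during the swing. I then gripped the bail upright, lifted the pail, carried it round the robot side of the full pail and lowered it onto the hook. I let go, raised the gripper clear and backed away.

**Last checks:**
- **Seat:** the grip measured at (0.603, 0.254), with the seat estimated at (0.605, 0.2535). It lies behind both ball tips.
- **Level:** the bail leans by about 0.1 mm from grip to ear, and the pail looks level and clear of the table in the pictures.
- **Still:** the hook area showed no pixel change over about 1 s, with the robot touching nothing.
- **Other things:** a before/after pixel comparison flagged changes around the phone, bowl and full pail. Comparing the two pictures by eye afterwards, all three look unmoved. The differences come from the arm's shadow and from the pail no longer standing beside the phone. The napkin holder's patch showed no change. I did not measure the other items separately, but saw no shift in the final view.

Early on, one move command was refused for incomplete rows. Nothing moved, and I sent it again.

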